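Open the double-door sample cabinet

ROBOT

A 6-joint arm with a two-finger parallel gripper is mounted at the origin on a cart in front of the work surface, level with it; the furniture and walls round the work are solid. World frame = base frame: x ahead of the robot, y to its left, z up, the work surface at z = 0. Lengths are in m, angles in rad, forces in N, time in s.
With the tool pointing down it reaches from about 0.3 to 0.775 m from the base axis. Payload 14.6 kg.
Tool frame: the origin (TCP) lies midway between the tips of the shut fingers; the grasp point (between the pads) lies 19 mm behind it; z points along the fingers, y is the line along which they close (so a half turn about z gives the same grasp; the last joint's range is limited). The gripper opens to 94 mm and grips with 3 to 60 N. Pads are 16 mm wide; open, the fingers measure 119 mm over their backs; the gripper's body (75 mm by 177 mm) begins 78 mm behind the grasp point.
Start: joints at [1.123, 0.3, 1.521, -0, 1.321, -0.067], TCP at [0.204, 0.511, 0.205] pointing down, gripper open.
Joint ranges: [-3.03, 3.03], [-0.79, 2.21], [0.23, 2.52], [-1.04, 4.18], [0, 3.07], [-2.55, 2.55]. Speed limits (rad/s): [2.22, 2.22, 2.57, 3.14, 3.14, 3.14].

INTERFACE

Orientations are given as a rotation vector (axis times angle).
In Python, from plant import observe, capture, calibration, hand_in, find_in, spot_point gives the robot as it stands. The module is installed in compiled form; this text tells all that it offers.
- The arm moves only by the tool move_arm, never from a script. Its arguments are lists of equal length, an entry for each row: "travel": the shift along the tool's x, y, z scaled (see below), a list of three; "spin": the turn about the tool's z scaled (see below); "grip": the closure, from -1 (fully open) to 1 (shut). In form: {"travel": [[tx, ty, tz], ...], "spin": [spin, ...], "grip": [grip, ...]}. A call has 1 to 8 rows; each row shifts and turns the commanded pose from where the row before left it, along the tool's axes as they then stand; what a row does not reach is not made up. The controller multiplies each number of a shift by 0.5 m and each number of a turn by 30 degrees. A row lasts 1/8 s, in which the tool goes at most 62.5 mm and 10.7 degrees, less where a joint would pass 70% of its speed; a pose out of reach is approached as far as the arm can. A call with a number of a shift or a turn outside -1 to 1 is refused whole. A call with a gripper value outside its range is refused whole. The fingers move at their own pace and stop on an object; the grip force is fixed at half the most. Time passes only in rows, so rows that do not move let the fingers close. It gives the time, the measured TCP pose, the force, the opening and the grip force at its end, in the units of the state.
- observe(): the state, without advancing time (a new reading comes with each control period).
- capture(name): name is "scene" or "top"; returns the picture (400x640x3 uint8, red, green, blue); there is no depth.
- calibration(name): a dict with "vertical_fov" (degrees; the focal length in pixels is half the picture's height over the tangent of half this angle, whatever the lens; pixels are square), "cx", "cy" (the principal point, pixels), "cam_to_world" (4x4, takes a point from camera to world coordinates). Camera axes: x right, y down, z forward; pixel columns grow to the right and rows downward; lengths in m; the calibration is good to about 2 mm. A picture is of the moment at which its call begins. calibration takes no time and is no camera call.
- hand_in(): hands the job in; it is judged then, once.
Trained networks look in the newest picture that a camera, given by its name, has taken for a name from the list of things; names that differ only in an ending like _2 or _b are one class to them, and where a whole thing is asked for, a point or a joint stands for the part that bears it (a point fixed in the world has none). Each returns a list of dicts, best first, with "p" (0 to 1); they miss things now and then, are a little off and sometimes report something else, mostly with a low value. They report only what shows in the picture. A call takes as long as a camera call.
- find_in(target, camera): "extent" ([left, top, right, bottom] in pixels, round what is visible of it).
- spot_point(target, camera): "at" ([column, row] in pixels: a listed point, or the origin of a listed thing).
The state is a dict: "time": time; "joint_positions": joint angles; "qd": joint speeds; "effort": joint torques, N m; "position": TCP position; "eef_rot": TCP orientation; "wrist_force": force on the tool from outside, world axes, zero at the start; "moment": the same for the moment, N m; "width": finger opening in m; "grasp_force": force on a finger pad.
Only numpy, scipy, OpenCV 4.12 (cv2) and the standard library are available. Lean on these libraries where they do the work, as an engineer would, in place of code of your own. Each camera call takes 0.05 s, during which the arm holds its last target. There are 200 camera calls.

TASK

Open the small white sample cabinet so that its samples can be reached: swing both glazed leaves open to about a right angle and leave them so. The leaf with the dark strip overlaps the other one and is held by a catch, so open that leaf wide first and only then the one it covers; do not force the covered leaf against the strip. Leave the timer, the beaker and the bottle standing in front of it as they are.

Things in the scene. Friction and masses are not known exactly. Their poses are not given: they have to be found in the camera images.
- cabinet: small white cabinet fixed to the worktop, 210 mm wide, 200 high, 143 deep with its leaves; two glazed leaves 104 mm wide, 12 thick, bar handles 25 mm below its top. A dark upright strip, 22 mm wide, 6 proud, on the left leaf's free edge overlaps the right leaf by 10 mm. Origin under the carcase's centre, x to its back, y left, z up; closed leaf fronts at x = -0.078
- latched_leaf (a joint): hinge of the left-hand leaf (seen from the robot). rad: 0 closed, grows as the leaf swings out towards the robot, clockwise seen from above, about its outer (left, +y) edge; stop at 1.9. Swings easily (under 2 N at the handle), stays where left. Its dark strip covers the other leaf's edge. A roller catch holds it shut: about 10 N at the handle frees it in the first 0.1 rad
- plain_leaf (a joint): hinge of the right-hand leaf (seen from the robot). rad: 0 closed, grows as the leaf swings out towards the robot, anticlockwise seen from above, about its outer (right, -y) edge; stop at 1.9. Swings easily (under 2 N at the handle), stays where left. No catch, but the other leaf's strip blocks it until that leaf is open
- latched_leaf_handle (a point): middle of the steel bar handle on the left-hand leaf (with the strip); point axes turn with the leaf: x square to the leaf, from bar to leaf; z up; y along the bar. Hinge axis (upright) at x +0.038, y +0.068 in this frame. Round level bar 10 mm thick, 48 mm long, a post at each end; 33 mm clear behind it; 0.175 above the worktop
- plain_leaf_handle (a point): middle of the steel bar handle on the right-hand leaf (covered); point axes turn with the leaf: x square to the leaf, from bar to leaf; z up; y along the bar. Hinge axis (upright) at x +0.038, y -0.068 in this frame. Round level bar 10 mm thick, 48 mm long, a post at each end; 33 mm clear behind it; 0.175 above the worktop
- timer: Bystander, to be left alone: white lab timer lying flat, 68 x 62 x 18 mm; origin under its centre
- beaker: Bystander, to be left alone: small glass beaker, 49 mm across, 62 mm high; origin under its centre
- blue_bottle: Bystander, to be left alone: clear bottle with a blue cap, 56 mm across, 123 mm high; origin under its centre

How it is judged:
By the outcome, as a careful person would: the job done as asked, in the order asked, and still so for the second after the job is handed in, with the robot touching nothing.
It also fails if it takes over 48 s, if anything falls off the work surface, if the arm or the gripper's body presses on something with over 40 N, if the wrist force passes 120 N, or if a joint passes its speed limit or range.

## Working session

There is one attempt and no reset: what is moved stays moved. The work goes in short steps, Python scripts to look and compute and a tool call to move; the robot and the scene stay as the last step left them, time stands still between calls to the robot, and variables do not carry over. Pictures are saved under pics/ and viewed, at most 10 in all, crops included, and the job is handed in when it is done.

Besides the shell and the picture viewer there is one more tool, called by a JSON object that holds its "api" and its "payload", one argument or row to a line. move_arm: Moves the arm, as the interface text tells. Shifts and turns lie within -1 to 1; 1 stands for 0.5 m of shift or 30 degrees of turn. Its arguments: {"type":"object","properties":{"travel":{"type":"array","items":{"type":"array","items":{"type":"number","minimum":-1,"maximum":1}}},"spin":{"type":"array","items":{"type":"number","minimum":-1,"maximum":1}},"grip":{"type":"array","items":{"type":"number"}}},"required":["travel","spin","grip"]}

```bash
mkdir -p pics; cat > h.py <<'E'
import numpy as np, cv2
from plant import *
from scipy.spatial.transform import Rotation as R
def ray(cam,px):
    c=calibration(cam); f=200/np.tan(np.radians(c["vertical_fov"]/2)); T=np.array(c["cam_to_world"])
    d=T[:3,:3]@np.array([(px[0]-c["cx"])/f,(px[1]-c["cy"])/f,1]); return T[:3,3],d/np.linalg.norm(d)
def at_z(cam,px,z):
    o,d=ray(cam,px); return o+d*(z-o[2])/d[2]
def proj(cam,p):
    c=calibration(cam); f=200/np.tan(np.radians(c["vertical_fov"]/2)); T=np.array(c["cam_to_world"])
    q=T[:3,:3].T@(np.array(p)-T[:3,3]); return q[:2]/q[2]*f+[c["cx"],c["cy"]]
E
python3 - <<'E'
from h import *
ims=[]
for c in("scene","top"):
    ims.append(capture(c)); 
    k=calibration(c);T=np.array(k["cam_to_world"]);print(c,T[:3,3].round(3),T[:3,2].round(3))
    for n,z in(("cabinet",0),("latched_leaf_handle",.175),("plain_leaf_handle",.175),("timer",0),("beaker",0),("blue_bottle",0)):
        for s in spot_point(n,c)[:2]: print(n,np.round(s["at"],1),round(s["p"],2),at_z(c,s["at"],z).round(4))
    cv2.imwrite(f"pics/{c}0.png",ims[-1][:,:,::-1])
o=observe();print(o["time"],o["position"],o["eef_rot"],R.from_rotvec(o["eef_rot"]).as_matrix().round(3))
E
```

```text
scene [ 0.188 -0.57   0.858] [ 0.355  0.609 -0.71 ]
cabinet [359.1 197. ] 0.86 [0.7078 0.1085 0.    ]
latched_leaf_handle [322.6 155.9] 0.82 [0.6059 0.165  0.175 ]
plain_leaf_handle [331.7 172.5] 0.9 [0.5907 0.0888 0.175 ]
timer [266.8 243.6] 0.88 [0.371  0.0895 0.    ]
beaker [244.4 193.7] 0.78 [0.3927 0.3169 0.    ]
blue_bottle [318.2 323.8] 0.92 [ 0.3773 -0.1996  0.    ]
top [0.376 0.071 1.131] [ 0.151 -0.015 -0.988]
cabinet [302.7 150.2] 0.66 [0.7009 0.1177 0.    ]
plain_leaf_handle [306.5 170.6] 0.59 [0.5937 0.1006 0.175 ]
timer [315.4 255.6] 0.65 [0.3646 0.081  0.    ]
beaker [243.2 246.6] 0.59 [0.3957 0.3039 0.    ]
blue_bottle [403.6 247.6] 0.69 [ 0.3846 -0.1934  0.    ]
blue_bottle [302.6 145.4] 0.58 [0.717  0.1179 0.    ]
0.7 [0.20441521 0.51058935 0.20542949] [ 5.94500154e-01  3.08481409e+00 -6.19712908e-05] [[-0.928  0.372  0.   ]
 [ 0.372  0.928 -0.   ]
 [-0.    -0.    -1.   ]]
```

View pics/scene0.png

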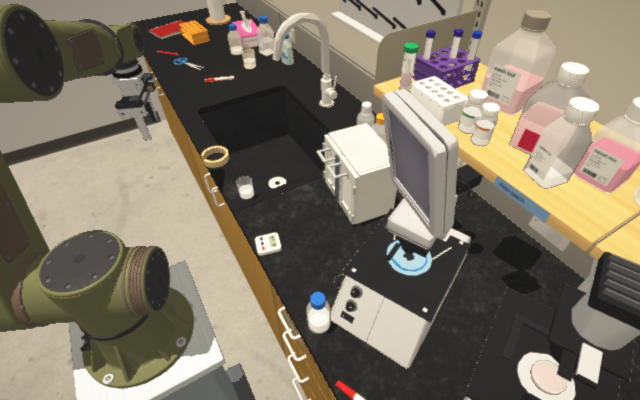

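View pics/top0.png

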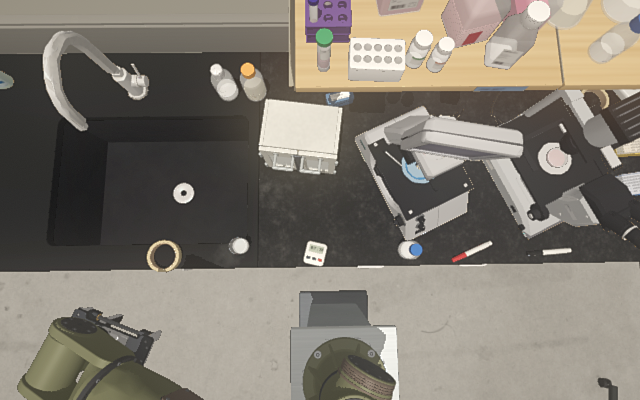

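```bash
python3 - <<'E'
import cv2,numpy as np
a=cv2.imread("pics/top0.png")[90:190,245:355];b=cv2.imread("pics/scene0.png")[115:235,305:405]
cv2.imwrite("pics/crop0.png",np.hstack([cv2.resize(a,(440,400),interpolation=2),cv2.resize(b,(333,400),interpolation=2)]))
E
```

```text
(no output)
```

View pics/crop0.png

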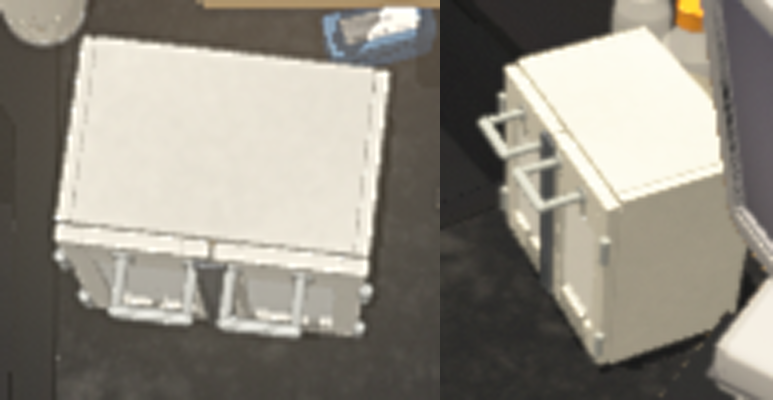

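```bash
cat > fit.py <<'E'
from h import *
from scipy.optimize import least_squares
t=lambda u,v:(245+u/4,90+v/4); s=lambda u,v:(305+(u-440)/3.33,115+v/3.33)
F=[("top",t(84,37),(.065,.105,.2)),("top",t(388,71),(.065,-.105,.2)),("top",t(57,239),(-.078,.105,.2)),("top",t(366,275),(-.078,-.105,.2)),
("top",t(112,317),(-.116,.061,.175)),("top",t(192,320),(-.116,.013,.175)),("top",t(221,328),(-.116,-.013,.175)),("top",t(300,331),(-.116,-.061,.175)),
("scene",s(645,28),(.065,.105,.2)),("scene",s(720,163),(.065,-.105,.2)),("scene",s(507,68),(-.078,.105,.2)),("scene",s(612,208),(-.078,-.105,.2)),
("scene",s(483,122),(-.116,.061,.175)),("scene",s(503,156),(-.116,.013,.175)),("scene",s(518,168),(-.116,-.013,.175)),("scene",s(545,210),(-.116,-.061,.175))]
def w(q,p): c,n=np.cos(q[2]),np.sin(q[2]); return np.array([q[0]+c*p[0]-n*p[1],q[1]+n*p[0]+c*p[1],p[2]])
r=least_squares(lambda q:np.concatenate([proj(c,w(q,p))-px for c,px,p in F]),[.7,.11,0],loss="soft_l1")
print(r.x.round(4)); print(np.array([proj(c,w(r.x,p))-px for c,px,p in F]).round(1).tolist())
for y in(.037,-.037):print(w(r.x,(-.116,y,.175)).round(4), w(r.x,(-.078,np.sign(y)*.105,0)).round(4))
E
python3 fit.py
```

```text
[ 0.7098  0.1116 -0.1275]
[[0.1, -0.1], [1.0, -0.0], [-0.4, 0.2], [1.0, -0.0], [1.5, -1.4], [-0.8, -0.2], [1.5, -1.1], [-0.6, 0.1], [-0.6, -0.3], [12.5, -1.1], [-1.4, -1.3], [-1.7, -0.4], [-0.1, 0.6], [0.3, -0.0], [-0.6, 1.8], [-1.6, -0.3]]
[0.5995 0.1631 0.175 ] [0.6458 0.2257 0.    ]
[0.5901 0.0897 0.175 ] [0.6191 0.0174 0.    ]
```

{"api": "move_arm", "payload": {
  "travel": [
    [0, 0, -0.085],
    [0, 0, -0.085],
    [0, 0, 0],
    [0, 0, 0],
    [0, 0, 0],
    [0, 0, 0],
    [0, 0, 0],
    [0, 0, 0]
  ],
  "spin": [0.315, 0.315, 0.315, 0.315, 0.315, 0.315, 0.315, 0.315],
  "grip": [0.22, 0.22, 0.22, 0.22, 0.22, 0.22, 0.22, 0.22]
}}

```text
time: 1.7
position: [0.2044, 0.5106, 0.2904]
eef_rot: [2.366, 2.067, -0.0]
wrist_force: [-0.3, -0.0, 1.0]
width: 0.0365
grasp_force: 0.0
```

{"api": "move_arm", "payload": {
  "travel": [
    [-0.065, 0.097, 0],
    [-0.065, 0.097, 0],
    [-0.065, 0.097, 0],
    [-0.065, 0.097, 0],
    [-0.065, 0.097, 0],
    [-0.065, 0.097, 0],
    [-0.065, 0.097, 0],
    [0, 0, 0]
  ],
  "spin": [0, 0, 0, 0, 0, 0, 0, 0],
  "grip": [0.22, 0.22, 0.22, 0.22, 0.22, 0.22, 0.22, 0.22]
}}

```text
time: 2.7
position: [0.5137, 0.2386, 0.2897]
eef_rot: [-2.365, -2.068, 0.002]
wrist_force: [0.4, 0.7, -0.3]
width: 0.0364
grasp_force: 0.0
```

```bash
cat > go.py <<'E'
from h import *
import sys
# target x y z yaw(deg, of tool y)
def cur():
    o=observe();M=R.from_rotvec(o["eef_rot"]).as_matrix();return o,M
o,M=cur(); print("t",o["time"],"pos",np.round(o["position"],4),"yaw",np.degrees(np.arctan2(M[1,1],M[0,1])).round(2),"tilt",M[2,2].round(4),"w",o["width"],"F",np.round(o["wrist_force"],1),"j",np.round(o["joint_positions"],2))
if len(sys.argv)>3:
    a=[float(v) for v in sys.argv[1:]]
    print("units",(M.T@(np.array(a[:3])-o["position"])/.5).round(4),"spin",-(a[3]-np.degrees(np.arctan2(M[1,1],M[0,1])))/30)
E
python3 go.py .5995 .1631 .29 -7.3; python3 - <<'E'
from h import *
for z in(.25,.35,.45): print(z,[at_z("top",p,z).round(3)[:2].tolist() for p in((400,127),(416,120),(412,152),(365,140))])
E
```

```text
t 2.7 pos [0.5137 0.2386 0.2897] yaw -7.66 tilt -1.0 w 0.03641949126299347 F [ 0.4  0.7 -0.3] j [ 0.37  0.29  1.34 -0.    1.51  0.5 ]
units [-0.1267  0.1903 -0.0006] spin -0.0120750523633166
0.25 [[0.687, -0.141], [0.705, -0.183], [0.621, -0.168], [0.654, -0.05]]
0.35 [[0.652, -0.117], [0.668, -0.154], [0.593, -0.141], [0.622, -0.037]]
0.45 [[0.617, -0.093], [0.631, -0.125], [0.566, -0.114], [0.591, -0.023]]
```

{"api": "move_arm", "payload": {
  "travel": [
    [-0.065, 0.095, 0],
    [-0.062, 0.095, 0],
    [0, 0, 0]
  ],
  "spin": [-0.01, 0, 0],
  "grip": [0.22, 0.22, 0.22]
}}

```text
time: 3.08
position: [0.5991, 0.1645, 0.2894]
eef_rot: [-2.358, -2.076, 0.002]
wrist_force: [-1.0, 0.9, -1.1]
width: 0.0362
grasp_force: 0.0
```

```bash
python3 go.py .5995 .1631 .156 -7.3; python3 - <<'E'
from h import *
ims=[]
for c,(y,x) in(("top",(90,245)),("scene",(60,270))):
    a=capture(c)[y:y+130,x:x+130,::-1]; ims.append(cv2.resize(a,(400,400),interpolation=2))
cv2.imwrite("pics/c1.png",np.hstack(ims))
E
```

```text
t 3.075 pos [0.5991 0.1645 0.2894] yaw -7.27 tilt -1.0 w 0.03623963972279203 F [-1.   0.9 -1.1] j [ 0.21  0.42  1.16 -0.    1.56  0.34]
units [-0.0025  0.0014  0.2668] spin 0.0008687148705309215
```

View pics/c1.png

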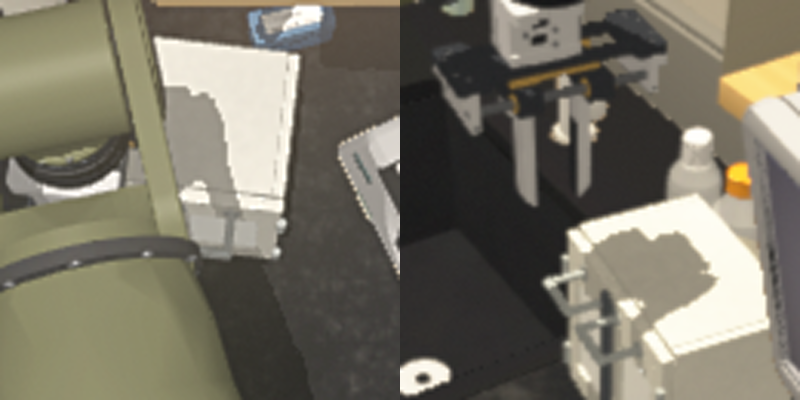

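{"api": "move_arm", "payload": {
  "travel": [
    [-0.0025, 0, 0.066],
    [0, 0, 0.066],
    [0, 0, 0.066],
    [0, 0, 0.069],
    [0, 0, 0]
  ],
  "spin": [0, 0, 0, 0, 0],
  "grip": [0.22, 0.22, 0.22, 0.22, 0.22]
}}

```text
time: 3.8
position: [0.5959, 0.1661, 0.1554]
eef_rot: [-2.352, -2.08, 0.005]
wrist_force: [0.7, -0.2, 0.6]
width: 0.0363
grasp_force: 0.0
```

{"api": "move_arm", "payload": {
  "travel": [
    [0, 0, 0],
    [0, 0, 0],
    [0, 0, 0],
    [0, 0, 0]
  ],
  "spin": [0, 0, 0, 0],
  "grip": [1, 1, 1, 1]
}}

```text
time: 4.3
position: [0.6, 0.1649, 0.1584]
eef_rot: [2.353, 2.076, 0.009]
wrist_force: [15.2, 1.5, -2.4]
width: 0.0088
grasp_force: 30.0
```

```bash
python3 go.py .5995 .1631 .156 -7.3
```

```text
t 4.3 pos [0.6    0.1649 0.1584] yaw -7.14 tilt -1.0 w 0.008829173034864976 F [15.2  1.5 -2.4] j [ 0.21  0.5   1.36 -0.    1.28  0.33]
units [-0.0038 -0.0005  0.0048] spin 0.005199222814692443
```

{"api": "move_arm", "payload": {
  "travel": [
    [0.011, -0.017, 0],
    [0.011, -0.017, 0],
    [0.011, -0.017, 0],
    [0.011, -0.017, 0],
    [0, 0, 0]
  ],
  "spin": [0.25, 0.25, 0.25, 0.25, 0],
  "grip": [1, 1, 1, 1, 1]
}}

```text
time: 4.92
position: [0.5744, 0.1973, 0.1583]
eef_rot: [2.813, 1.396, 0.01]
wrist_force: [12.5, 4.6, -2.4]
width: 0.009
grasp_force: 30.1
```

```bash
cat > arc.py <<'E'
import sys,numpy as np
# expected bar TCP pose for leaf angle
def bar(side,th):
    h=np.array([.6458,.2257]) if side>0 else np.array([.6191,.0174])
    a=-.1275-side*np.radians(th); r=np.array([-.038,-side*.068])
    return h+[np.cos(a)*r[0]-np.sin(a)*r[1],np.sin(a)*r[0]+np.cos(a)*r[1]],np.degrees(a)
print(bar(int(sys.argv[1]),float(sys.argv[2])))
E
python3 arc.py 1 30; python3 go.py
```

```text
(array([0.57436197, 0.19464186]), np.float64(-37.305211887918))
t 4.925 pos [0.5744 0.1973 0.1583] yaw -37.21 tilt -1.0 w 0.009001396914664613 F [12.5  4.6 -2.4] j [0.27 0.46 1.41 0.   1.26 0.92]
```

{"api": "move_arm", "payload": {
  "travel": [
    [0.011, -0.017, 0],
    [0.011, -0.017, 0],
    [0.011, -0.017, 0],
    [0.011, -0.017, 0],
    [0.011, -0.017, 0],
    [0.011, -0.017, 0],
    [0.011, -0.017, 0],
    [0.011, -0.017, 0]
  ],
  "spin": [0.25, 0.25, 0.25, 0.25, 0.25, 0.25, 0.25, 0.25],
  "grip": [1, 1, 1, 1, 1, 1, 1, 1]
}}

```text
time: 5.92
position: [0.5821, 0.2734, 0.1583]
eef_rot: [-3.134, 0.202, -0.004]
wrist_force: [3.9, -1.1, 3.1]
width: 0.009
grasp_force: 30.0
```

{"api": "move_arm", "payload": {
  "travel": [
    [0, 0, 0],
    [0, 0, 0]
  ],
  "spin": [0, 0],
  "grip": [1, 1]
}}

```text
time: 6.18
position: [0.5819, 0.2732, 0.1583]
eef_rot: [-3.135, 0.192, -0.004]
wrist_force: [3.9, 0.2, 6.2]
width: 0.0087
grasp_force: 30.0
```

```bash
python3 arc.py 1 90; python3 go.py
```

```text
(array([0.58318385, 0.27203808]), np.float64(-97.30521188791799))
t 6.175 pos [0.5819 0.2732 0.1583] yaw -97.02 tilt -1.0 w 0.008652877068278433 F [3.9 0.2 6.2] j [ 0.38  0.54  1.29 -0.    1.31  2.08]
```

{"api": "move_arm", "payload": {
  "travel": [
    [0, 0, 0],
    [0, 0, 0],
    [0, 0, 0],
    [0, 0, -0.05],
    [0, 0, -0.075],
    [0, 0, -0.075],
    [0, 0, -0.07],
    [0, 0, 0]
  ],
  "spin": [0, 0, 0, 0, 0, 0, 0, 0],
  "grip": [0.22, 0.22, 0.22, 0.22, 0.22, 0.22, 0.22, 0.22]
}}

```text
time: 7.18
position: [0.5816, 0.2733, 0.2947]
eef_rot: [-3.134, 0.195, -0.006]
wrist_force: [0.3, -0.5, 0.2]
width: 0.0369
grasp_force: 0.0
```

{"api": "move_arm", "payload": {
  "travel": [
    [0, 0, 0],
    [0, 0, 0],
    [0, 0, 0],
    [0, 0, 0],
    [0, 0, 0],
    [0, 0, 0],
    [0, 0, 0],
    [0, 0, 0]
  ],
  "spin": [-0.34, -0.34, -0.34, -0.34, -0.34, -0.34, -0.34, -0.34],
  "grip": [0.22, 0.22, 0.22, 0.22, 0.22, 0.22, 0.22, 0.22]
}}

```text
time: 8.18
position: [0.5809, 0.273, 0.2905]
eef_rot: [-2.495, -1.908, 0.003]
wrist_force: [-0.3, -0.1, -0.3]
width: 0.0368
grasp_force: 0.0
```

```bash
python3 go.py .5905 .0902 .29 -7.3
```

```text
t 8.175 pos [0.5809 0.273  0.2905] yaw -15.17 tilt -1.0 w 0.03677767851845241 F [-0.3 -0.1 -0.3] j [0.38 0.47 1.09 0.   1.58 0.65]
units [-0.3479  0.1143  0.0012] spin -0.26235129850961725
```

{"api": "move_arm", "payload": {
  "travel": [
    [0, 0, 0],
    [-0.09, 0.0163, 0],
    [-0.09, 0.0163, 0],
    [-0.09, 0.0163, 0],
    [-0.09, 0.0163, 0],
    [0, 0, 0],
    [0, 0, 0]
  ],
  "spin": [-0.262, 0, 0, 0, 0, 0, 0],
  "grip": [0.22, 0.22, 0.22, 0.22, 0.22, 0.22, 0.22]
}}

```text
time: 9.05
position: [0.5893, 0.0909, 0.2912]
eef_rot: [-2.364, -2.068, 0.001]
wrist_force: [-0.0, -0.2, 0.2]
width: 0.0368
grasp_force: 0.0
```

```bash
python3 go.py .5905 .0902 .156 -7.3; python3 - <<'E'
from h import *
cv2.imwrite("pics/s2.png",cv2.resize(capture("scene")[20:270,180:500,::-1],(760,594),interpolation=2))
E
```

```text
t 9.05 pos [0.5893 0.0909 0.2912] yaw -7.66 tilt -1.0 w 0.036756660714293114 F [-0.  -0.2  0.2] j [0.09 0.36 1.24 0.   1.54 0.23]
units [-0.001   0.0029  0.2704] spin -0.01188047126108002
```

View pics/s2.png

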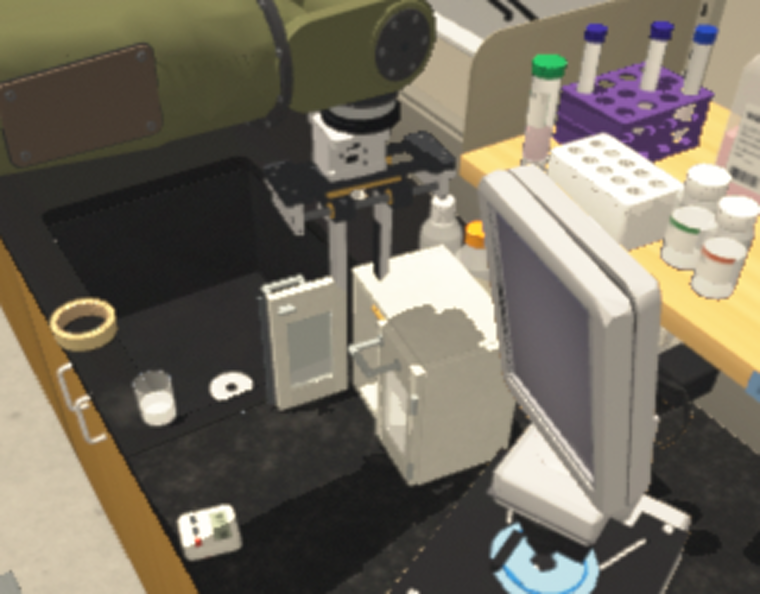

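{"api": "move_arm", "payload": {
  "travel": [
    [0, 0.002, 0.067],
    [0, 0, 0.067],
    [0, 0, 0.067],
    [0, 0, 0.069],
    [0, 0, 0],
    [0, 0, 0]
  ],
  "spin": [0, 0, 0, 0, 0, 0],
  "grip": [0.22, 0.22, 0.22, 0.22, 0.22, 0.22]
}}

```text
time: 9.85
position: [0.5909, 0.0909, 0.1584]
eef_rot: [2.363, 2.069, 0.002]
wrist_force: [0.9, -0.7, -0.0]
width: 0.0365
grasp_force: 0.0
```

{"api": "move_arm", "payload": {
  "travel": [
    [0, 0, 0],
    [0, 0, 0],
    [0, 0, 0],
    [0, 0, 0]
  ],
  "spin": [0, 0, 0, 0],
  "grip": [1, 1, 1, 1]
}}

```text
time: 10.35
position: [0.5906, 0.0902, 0.1574]
eef_rot: [2.365, 2.068, 0.001]
wrist_force: [0.9, -0.1, 2.5]
width: 0.0092
grasp_force: 30.0
```

```bash
python3 go.py .5905 .0902 .156 -7.3
```

```text
t 10.35 pos [0.5906 0.0902 0.1574] yaw -7.66 tilt -1.0 w 0.009172892720900053 F [ 0.9 -0.1  2.5] j [ 0.09  0.45  1.44 -0.    1.26  0.22]
units [ 0.     -0.0003  0.0027] spin -0.012040934173947507
```

Mirror arc: leaf opens anticlockwise, so tx and spin are negative.

{"api": "move_arm", "payload": {
  "travel": [
    [-0.011, -0.017, 0],
    [-0.011, -0.017, 0],
    [-0.011, -0.017, 0],
    [-0.011, -0.017, 0],
    [-0.011, -0.017, 0],
    [-0.011, -0.017, 0],
    [0, 0, 0]
  ],
  "spin": [-0.25, -0.25, -0.25, -0.25, -0.25, -0.25, 0],
  "grip": [1, 1, 1, 1, 1, 1, 1]
}}

```text
time: 11.22
position: [0.5493, 0.048, 0.1574]
eef_rot: [1.39, 2.813, 0.002]
wrist_force: [12.5, -2.7, -3.1]
width: 0.0092
grasp_force: 30.0
```

```bash
python3 arc.py -1 45; python3 go.py; python3 - <<'E'
from h import *
cv2.imwrite("pics/s3.png",cv2.resize(capture("scene")[60:270,230:500,::-1],(760,591),interpolation=2))
E
```

```text
(array([0.54745245, 0.04797169]), np.float64(37.69478811208201))
t 11.225 pos [0.5493 0.048  0.1574] yaw 37.41 tilt -1.0 w 0.009200948777315716 F [12.5 -2.7 -3.1] j [ 0.02  0.34  1.58 -0.    1.21 -0.63]
```

View pics/s3.png

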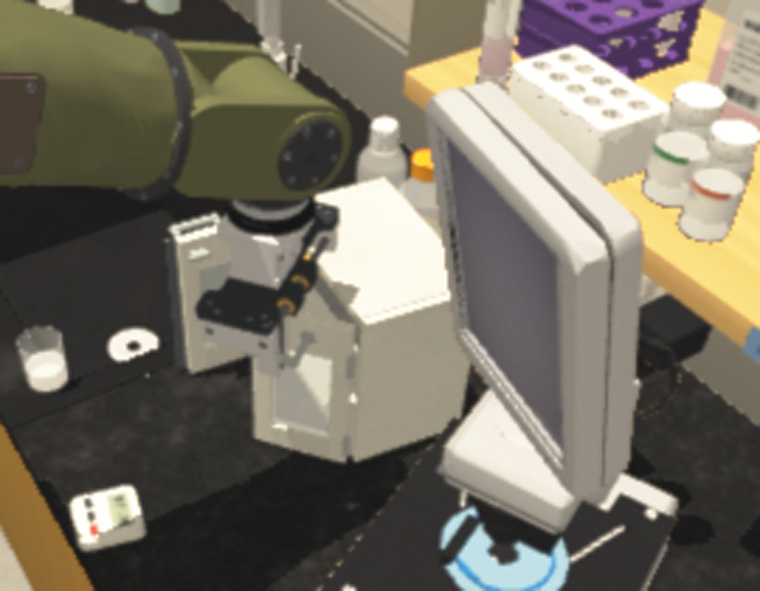

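{"api": "move_arm", "payload": {
  "travel": [
    [-0.011, -0.017, 0],
    [-0.011, -0.017, 0],
    [-0.011, -0.017, 0],
    [-0.011, -0.017, 0]
  ],
  "spin": [-0.25, -0.25, -0.25, -0.25],
  "grip": [1, 1, 1, 1]
}}

```text
time: 11.78
position: [0.5446, 0.0094, 0.1574]
eef_rot: [0.609, 3.075, 0.003]
wrist_force: [26.7, 5.2, -11.3]
width: 0.009
grasp_force: 30.0
```

{"api": "move_arm", "payload": {
  "travel": [
    [-0.011, -0.017, 0],
    [-0.011, -0.017, 0],
    [0, 0, 0],
    [0, 0, 0]
  ],
  "spin": [-0.25, -0.25, 0, 0],
  "grip": [1, 1, 1, 1]
}}

```text
time: 12.28
position: [0.5497, -0.009, 0.1574]
eef_rot: [0.209, 3.127, 0.004]
wrist_force: [24.6, 9.5, -9.2]
width: 0.0089
grasp_force: 30.0
```

```bash
python3 arc.py -1 90; python3 go.py
```

```text
(array([ 0.54682008, -0.01164502]), np.float64(82.69478811208201))
t 12.275 pos [ 0.5497 -0.009   0.1574] yaw 82.35 tilt -1.0 w 0.008901304151544642 F [24.6  9.5 -9.2] j [-0.08  0.34  1.59  0.    1.21 -1.52]
```

{"api": "move_arm", "payload": {
  "travel": [
    [0.01, 0.003, 0],
    [0, 0, 0]
  ],
  "spin": [0, 0],
  "grip": [1, 1]
}}

```text
time: 12.52
position: [0.5452, -0.0066, 0.1576]
eef_rot: [0.209, 3.126, 0.004]
wrist_force: [27.0, 10.0, -9.7]
width: 0.009
grasp_force: 29.9
```

{"api": "move_arm", "payload": {
  "travel": [
    [0, 0, 0],
    [0, 0, 0],
    [0, 0, 0],
    [0, 0, -0.05],
    [0, 0, -0.075],
    [0, 0, -0.075],
    [0, 0, -0.07],
    [0, 0, 0]
  ],
  "spin": [0, 0, 0, 0, 0, 0, 0, 0],
  "grip": [0.22, 0.22, 0.22, 0.22, 0.22, 0.22, 0.22, 0.22]
}}

```text
time: 13.52
position: [0.5426, -0.0081, 0.2945]
eef_rot: [0.21, 3.13, -0.0]
wrist_force: [-0.3, 0.4, -0.4]
width: 0.0366
grasp_force: 0.0
```

{"api": "move_arm", "payload": {
  "travel": [
    [-0.1, 0, -0.05],
    [-0.1, 0, -0.05],
    [-0.1, 0, 0],
    [0, 0, 0],
    [0, 0, 0]
  ],
  "spin": [0, 0, 0, 0, 0],
  "grip": [0.22, 0.22, 0.22, 0.22, 0.22]
}}

```text
time: 14.15
position: [0.6897, -0.0279, 0.3406]
eef_rot: [-0.21, -3.133, -0.0]
wrist_force: [-1.0, 0.2, 0.1]
width: 0.0367
grasp_force: 0.0
```

```bash
python3 go.py; python3 - <<'E'
from h import *
a=capture("scene")[60:270,200:470,::-1]; b=capture("top")[90:270,230:430,::-1]
cv2.imwrite("pics/s4.png",np.hstack([cv2.resize(a,(400,311),interpolation=2),cv2.resize(b,(346,311),interpolation=2)]))
for n in("timer","beaker","blue_bottle"):
    for s in spot_point(n,"scene")[:1]: print(n,at_z("scene",s["at"],0).round(3))
E
```

```text
t 14.15 pos [ 0.6897 -0.0279  0.3406] yaw 82.34 tilt -1.0 w 0.03673628984341084 F [-1.   0.2  0.1] j [-0.09  0.61  0.78 -0.    1.76 -1.53]
timer [0.372 0.093 0.   ]
beaker [ 0.401  0.319 -0.   ]
blue_bottle [ 0.378 -0.195  0.   ]
```

View pics/s4.png

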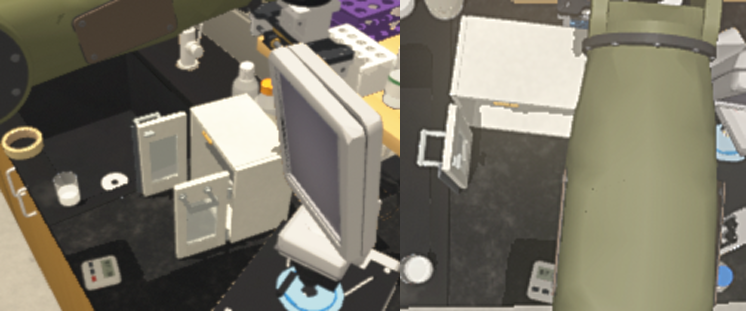

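The retreat went the wrong way along tool x, towards the shelf, but without contact. I'll back out along the same path.

{"api": "move_arm", "payload": {
  "travel": [
    [0.1, 0, 0],
    [0.1, 0, 0],
    [0.1, 0, 0],
    [0.1, 0, 0],
    [0.1, 0, 0],
    [0.1, 0, 0],
    [0, 0, 0],
    [0, 0, 0]
  ],
  "spin": [0, 0, 0, 0, 0, 0, 0, 0],
  "grip": [0.22, 0.22, 0.22, 0.22, 0.22, 0.22, 0.22, 0.22]
}}

```text
time: 15.4
position: [0.393, 0.0121, 0.3422]
eef_rot: [0.21, 3.133, 0.0]
wrist_force: [0.6, 0.7, -0.1]
width: 0.0363
grasp_force: 0.0
```

```bash
python3 go.py; python3 - <<'E'
from h import *
a=capture("scene")[60:270,200:470,::-1]; b=capture("top")[90:270,230:430,::-1]
cv2.imwrite("pics/s5.png",np.hstack([cv2.resize(a,(400,311),interpolation=2),cv2.resize(b,(346,311),interpolation=2)]))
for n in("latched_leaf_handle","plain_leaf_handle","timer","blue_bottle"):
    for c in("scene","top"):
        for s in spot_point(n,c)[:1]: print(n,c,at_z(c,s["at"],.175 if "leaf" in n else 0).round(3))
E
python3 arc.py 1 90; python3 arc.py -1 90
```

```text
t 15.4 pos [0.393  0.0121 0.3422] yaw 82.35 tilt -1.0 w 0.03627221220767443 F [ 0.6  0.7 -0.1] j [-0.06 -0.14  1.68 -0.    1.6  -1.5 ]
latched_leaf_handle scene [0.584 0.276 0.175]
latched_leaf_handle top [0.599 0.28  0.175]
plain_leaf_handle scene [ 0.56  -0.01   0.175]
plain_leaf_handle top [ 0.543 -0.006  0.175]
timer scene [0.366 0.086 0.   ]
timer top [0.404 0.307 0.   ]
blue_bottle scene [ 0.375 -0.204  0.   ]
(array([0.58318385, 0.27203808]), np.float64(-97.30521188791799))
(array([ 0.54682008, -0.01164502]), np.float64(82.69478811208201))
```

View pics/s5.png

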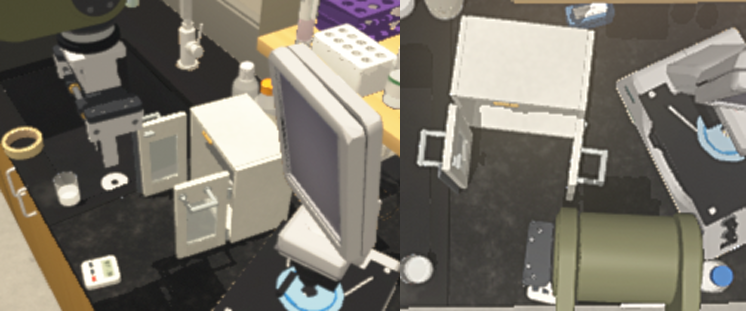

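Both leaves stand at about 90° (top view: left handle at crop pixel 430,148, right at 597,165). The timer, beaker and bottle have not moved, and the arm touches nothing.

```bash
python3 -c "from plant import hand_in; print(hand_in())"
```

```text
the job is handed in; nothing more can be done
None
```

Both cabinet leaves stand open at about a right angle, the strip leaf opened first; the timer, beaker and bottle look undisturbed, the arm is clear, and the job was handed in at about 16 s.

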